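Set the lamp controller's mode screw at the conservation bench

ROBOT

A 6-joint arm with a two-finger parallel gripper is mounted at the origin on the work surface. World frame = base frame: x ahead of the robot, y to its left, z up, the work surface at z = 0. Lengths are in mm, angles in rad, forces in N, time in s.
With the tool pointing down it reaches from about 275 to 825 mm from the base axis. Payload 4.9 kg.
Tool frame: the origin (TCP) lies on the mounting face of the last link; the fingertips stand 173 mm ahead of it and the grasp point (between the pads) lies 155 mm ahead of it; z points along the fingers, x is the direction in which the jaws open and shut, and the axes are right-handed (so a half turn about z gives the same grasp; the last joint's range is limited). The gripper opens to 85 mm and grips with 20 to 120 N. Pads are 22 mm wide; open, the fingers measure 114 mm over their backs; the gripper's body (76 mm by 85 mm) begins 54 mm behind the grasp point. The pads swing forward as they close: fully open they stand 13 mm farther back than shut.
Start: joints at [-1.301, 0.326, -0.193, 1.052, 0, 1.437], TCP at [216.117, -505.779, 404.681] pointing down, gripper open.
Joint ranges: [-2.65, 2.65], [-0.97, 1.79], [-1.3, 1.35], [-1.93, 2.1], [-1.47, 1.37], [-3.14, 3.14]. Speed limits (rad/s): [2.57, 2.57, 3.14, 3.14, 3.14, 3.14].

INTERFACE

Orientations are given as a unit quaternion [x, y, z, w].
In Python, from rig import ctrl, viewer, ticket gives the robot as it stands.
- The arm moves only by the tool carry_out, never from a script. Its argument "plan" is a list of rows, each an object of numbers: "gripper": the closure, from 0 (fully open) to 1 (shut); "dx", "dy", "dz": the shift along the tool's x, y, z in cm; "ax", "ay", "az": the turn, a rotation vector about the tool's x, y, z in degrees. A call has 1 to 12 rows; each row shifts and turns the pose as measured when the row begins, along the tool's axes as they then stand; what a row does not reach is not made up. A row lasts 1/10 s, in which the tool goes at most 50 mm and 8.59 degrees, less where a joint would pass 70% of its speed; a pose out of reach is approached as far as the arm can. A call is refused whole if a number of a shift passes 5 or a number of a turn 8.59, either way. A call with a gripper value outside its range is refused whole. The fingers move at their own pace and stop on an object; the grip force is fixed at half the most. Time passes only in rows, so rows that do not move let the fingers close. It gives the time, the measured TCP pose, the force and the opening at its end, in the units of the state.
- ctrl.get_state(): the state, without advancing time (a new reading comes with each control period).
- viewer.get_image(name): name is "scene" or "top" or "wrist"; returns a dict with "pixels" (420x560x3 uint8, red, green, blue), "fx", "fy", "cx", "cy" (pixels), "k1" (the pictures are not rectified: a ray, as slopes to the right and down, at radius r is drawn at 1 + k1 r^2 times it, then the intrinsics apply), "pose" (4x4, takes a point from camera to world coordinates); the wrist camera has in their place "mount" (4x4, takes a point from camera to tool coordinates, whose origin is the TCP and whose axes are the tool frame's). Camera axes: x right, y down, z forward; pixel columns grow to the right and rows downward; lengths in mm; the calibration is good to about 2 mm. A picture is of the moment at which its call begins: read the wrist's pose just before it. There is no depth.
- ticket.hand_in(): hands the job in, once; it reports no verdict.
The state is a dict: "time": time; "qpos": joint angles; "dq": joint speeds; "tau": joint torques, N m; "tool_pos": TCP position; "orientation": TCP orientation; "contact_force": force on the tool from outside, world axes, zero at the start; "wrist_torque": the same for the moment, N m; "grip_width": opening from 0.0 (shut) to 1.0 (fully open).
Only numpy, scipy, OpenCV 4.12 (cv2) and the standard library are available. Lean on these libraries where they do the work, as an engineer would, in place of code of your own. Each camera call takes 0.05 s, during which the arm holds its last target. There are 200 camera calls.

TASK

Take the yellow flat screwdriver from its steel stand, put its blade in the slot of the mode selector on the control unit with the green collar and turn that selector clockwise, seen from above, to its quarter-turn mark, about 90 degrees, using only the screwdriver: do not touch the unit with the fingers. Then put the screwdriver back upright in its stand, fully down, and let go.

Things in the scene. Friction and masses are not known exactly. Their poses are not given: they have to be found in the camera images.
- driver: Yellow flat screwdriver, upright in the stand, 0.15 kg. Origin: middle of the blade's lower edge; z up the shaft, x along the blade's width. Blade 18 (x) x 3 (y) x 14 mm high; shaft 8 mm thick to z = 70; black collar 46 mm wide, z = 70 to 76; square handle 24 x 24 mm, flats square to x and y, z = 76 to 157: grip it there, e.g. at z = 115, across either pair of flats.
- unit: Fixed grey unit, green collar (the orange one is a bystander), 130 (x) x 150 (y) x 56 mm high. Origin on the bench under its middle, on the selector's axis; z up. Selector: black 52 mm disc, its top at z = 68 mm is the slot's floor; two alloy jaws 36 mm long, the slot between them open-ended, 6 mm wide up to z = 74, flaring at 45 degrees to 18 mm at z = 80 to lead the blade in.
- selector (a joint): Green-collared selector's angle, rad, growing clockwise from above. At 0 (start mark) the slot lies along the unit's x, white pointer to -x; at 1.57 the pointer is at the long white target mark (unit's +y). Starts at 0 to 0.15; stop at 1.66; friction 0.05 N m, stays where left. The blade has about 10 degrees of play in the slot: the tool must turn that much more.
- stand: Fixed dark steel round stand, 72 mm in diameter, 80 mm high, z up; origin in the centre of its underside. Hole in its top 32 mm wide, 75 mm deep. The screwdriver's collar rests flat on the rim, blade edge then 10 mm above the bench, at any yaw.

How it is judged (in metres and radians):
On the way, in this order (a step that is already met when the one before it is completed fails the run):
1. the screwdriver's blade is down in the slot of the green-collared selector, not yet turned (horizontal distance between driver and unit below 0.014 m and z of driver in the frame of unit between 0.06 and 0.076 m and value of joint selector below 0.5 rad), for 0.1 s.
2. the selector is turned to its quarter-turn mark with the blade in the slot (horizontal distance between driver and unit below 0.014 m and z of driver in the frame of unit between 0.06 and 0.076 m and value of joint selector above 1.37 rad), for 0.1 s.
At the end, for the whole second after the job is handed in: The green-collared selector stands within 11 degrees short of its quarter-turn mark, at it, or past it up to its stop (joint above 1.37 rad), and the screwdriver rests in its stand: blade edge within 15 mm of the stand's axis and 4 to 18 mm above its underside, tilted less than 10 degrees, at rest (value of joint selector above 1.37 rad and horizontal distance between driver and stand below 0.015 m and z of driver in the frame of stand between 0.004 and 0.018 m and angle between driver's own z axis and vertical below 0.175 rad and linear speed of driver below 0.02 m/s); the robot touches nothing.
It fails at once if the fingers touch the control unit or its selector (more than 2 N) (contact force between the fingers and unit above 2 N).
It also fails if it takes over 54 s, if anything falls off the work surface, if the arm or the gripper's body presses on something with over 40 N, if the wrist force passes 120 N, or if a joint passes its speed limit or range.

## Working session

There is one attempt and no reset: what is moved stays moved. The work goes in short steps, Python scripts to look and compute and a tool call to move; the robot and the scene stay as the last step left them, time stands still between calls to the robot, and variables do not carry over. Pictures are saved under pics/ and viewed, about 8 in all and at most 12, crops included, and the job is handed in when it is done.

Besides the shell and the picture viewer there is one more tool, called after "Call:" by a JSON object that holds its "method" and its "body". carry_out: Moves the arm, as the interface text tells. Its arguments: {"type":"object","properties":{"plan":{"type":"array"}},"required":["plan"]}

```bash
mkdir -p pics; ls; python3 - <<'E'
from rig import ctrl, viewer
import cv2,numpy as np
print(ctrl.get_state())
ims=[]
for n in("top","scene"):
    d=viewer.get_image(n); cv2.imwrite(f"pics/{n}0.png",d["pixels"][:,:,::-1]); print(n,{k:(np.round(v,3).tolist()) for k,v in d.items() if k!="pixels"})
d=viewer.get_image("wrist");cv2.imwrite("pics/wrist0.png",d["pixels"][:,:,::-1]);print({k:(np.round(v,3).tolist()) for k,v in d.items() if k!="pixels"})
E
```

```text
pics
{'time': 0.0, 'qpos': array([-1.30117763e+00,  3.26986373e-01, -1.93614549e-01,  1.05202050e+00,
       -2.14929233e-05,  1.43660376e+00]), 'dq': array([ 1.47766286e-03,  6.64942096e-05,  9.78004456e-04,  1.15399557e-04,
        1.47325712e-03, -8.52862294e-04]), 'tau': array([-1.41909670e-03, -4.43397009e+01,  2.62441510e+01,  1.54744042e-02,
       -4.37663891e-05,  8.44714720e-06]), 'tool_pos': array([ 216.04111872, -505.46970831,  403.86679494]), 'orientation': array([ 8.34543219e-01, -5.50941724e-01, -6.94515907e-04, -5.92033609e-04]), 'contact_force': array([ 0.32431494, -0.46483736, -0.58641929]), 'wrist_torque': array([-0.03717769,  0.0182371 , -0.00295196]), 'grip_width': 1.000648636722982}
top {'fx': 407.995, 'fy': 407.995, 'cx': 277.127, 'cy': 208.902, 'k1': -0.086, 'pose': [[0.005, -0.985, 0.173, 421.664], [-1.0, -0.001, 0.024, -7.556], [-0.024, -0.173, -0.985, 802.767], [0.0, 0.0, 0.0, 1.0]]}
scene {'fx': 516.884, 'fy': 516.884, 'cx': 291.396, 'cy': 213.598, 'k1': 0.024, 'pose': [[0.831, 0.458, -0.315, 918.131], [0.556, -0.694, 0.457, -532.657], [-0.009, -0.555, -0.832, 1071.613], [0.0, 0.0, 0.0, 1.0]]}
{'fx': 294.274, 'fy': 294.274, 'cx': 278.269, 'cy': 208.751, 'k1': -0.055, 'mount': [[1.0, 0.001, 0.001, -1.191], [-0.001, 0.962, 0.273, -68.304], [-0.001, -0.273, 0.962, 31.532], [0.0, 0.0, 0.0, 1.0]]}
```

View pics/top0.png

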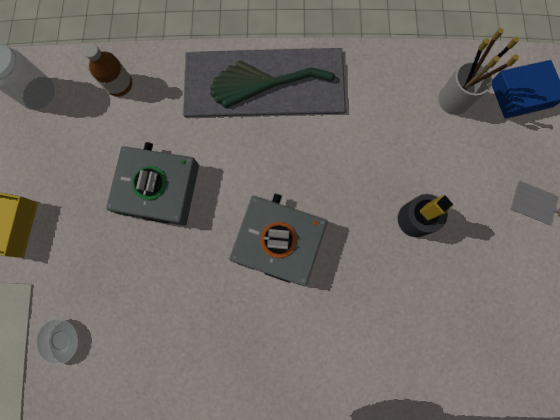

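View pics/scene0.png

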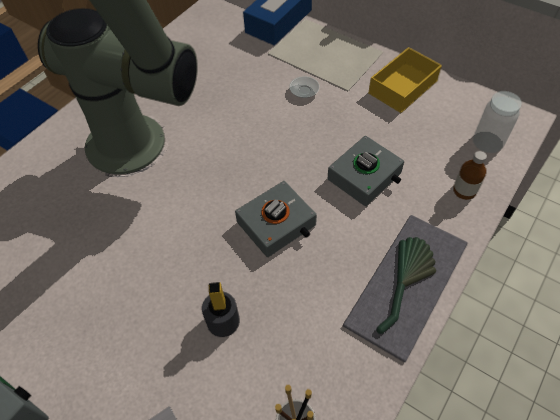

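Top view: green-collared unit at about (148,182), with the long target mark at its left (125,180). The stand is at (423,215) and the yellow handle's top at about (445,203). The scene view shows the handle at (216,296) and the green unit at (366,162).

```bash
cat > h.py <<'E'
import numpy as np, cv2
from scipy.spatial.transform import Rotation as R
from rig import ctrl, viewer
def grab(n):
    s=ctrl.get_state(); d=viewer.get_image(n); d["bgr"]=d["pixels"][:,:,::-1].copy()
    if n=="wrist":
        T=np.eye(4);T[:3,:3]=R.from_quat(s["orientation"]).as_matrix();T[:3,3]=s["tool_pos"];d["pose"]=T@d["mount"]
    return d
def rays(d,uv):
    K=np.array([[d["fx"],0,d["cx"]],[0,d["fy"],d["cy"]],[0,0,1.]])
    p=cv2.undistortPoints(np.float64(uv).reshape(-1,1,2),K,np.array([d["k1"],0,0,0.])).reshape(-1,2)
    return d["pose"][:3,3],np.c_[p,np.ones(len(p))]@d["pose"][:3,:3].T
def plane(d,uv,z):
    o,r=rays(d,uv); return o+r*((z-o[2])/r[:,2])[:,None]
def project(d,P):
    T=np.linalg.inv(d["pose"]);q=np.c_[P,np.ones(len(P))]@T[:3].T
    s=q[:,:2]/q[:,2:];s=s*(1+d["k1"]*(s**2).sum(1))[:,None]
    return s*d["fx"]+[d["cx"],d["cy"]]
def tri(a,ua,b,ub):
    o1,r1=rays(a,[ua]);o2,r2=rays(b,[ub]);A=np.c_[r1[0],-r2[0]]
    t=np.linalg.lstsq(A,o2-o1,rcond=None)[0];p,q=o1+t[0]*r1[0],o2+t[1]*r2[0]
    return (p+q)/2,np.linalg.norm(p-q)
def mask(d,lo,hi,box=None):
    m=cv2.inRange(cv2.cvtColor(d["bgr"],cv2.COLOR_BGR2HSV),np.array(lo),np.array(hi))
    if box: k=np.zeros_like(m);x0,y0,x1,y1=box;k[y0:y1,x0:x1]=255;m&=k
    return m
def pts(m): return np.argwhere(m)[:,::-1].astype(np.float32)
E
python3 - <<'E'
from h import *
np.set_printoptions(precision=1,suppress=True)
t=grab("top");s=grab("scene")
G=((45,120,60),(75,255,255))
c={}
for n,d,b in(("t",t,(125,155,175,205)),("s",s,(345,140,390,180))):
    p=pts(mask(d,*G,b)); hull=cv2.convexHull(p); e=cv2.fitEllipse(hull); c[n]=e[0]; print(n,len(p),e)
print("collar",tri(t,c["t"],s,c["s"]))
print(plane(t,[c["t"]],58),plane(s,[c["s"]],58))
# target mark / white
w=pts(mask(t,(0,0,130),(180,60,255),(115,172,134,186)));print("mark",plane(t,w,57).mean(0),len(w))
ew=plane(t,w,57)[:,:2];v=cv2.fitLine(ew.astype(np.float32),cv2.DIST_L2,0,.01,.01).ravel();print(v)
# unit outline corners
m=mask(t,(80,20,40),(110,120,130),(90,130,210,235));
# driver
Y=((18,150,90),(32,255,255))
for n,d,b in(("t",t,(395,180,470,245)),("s",s,(190,270,245,340))):
    p=pts(mask(d,*Y,b));r=cv2.minAreaRect(p);print(n,len(p),r)
cv2.imwrite("pics/crop1.png",np.hstack([cv2.resize(t["bgr"][175:245,390:465],None,fx=5,fy=5,interpolation=2),cv2.resize(s["bgr"][270:340,180:255],None,fx=5,fy=5,interpolation=2)]))
E
```

```text
t 176 ((148.72677612304688, 182.45379638671875), (32.32840347290039, 34.0298957824707), 48.377986907958984)
s 69 ((366.3211975097656, 162.78936767578125), (19.779142379760742, 25.91009521484375), 98.50660705566406)
collar (array([604.5, 257.5,  55.8]), np.float64(1.3749266862678886))
[[603.5 256.1  58. ]] [[605.5 256.5  58. ]]
mark [612.3 304.   57. ] 12
[  0.2   1.  612.3 304. ]
t 269 ((433.9999694824219, 207.99996948242188), (15.2052640914917, 27.72724723815918), 63.43495178222656)
s 56 ((221.09466552734375, 293.2886657714844), (17.804492950439453, 13.255078315734863), 38.1572265625)
```

View pics/crop1.png

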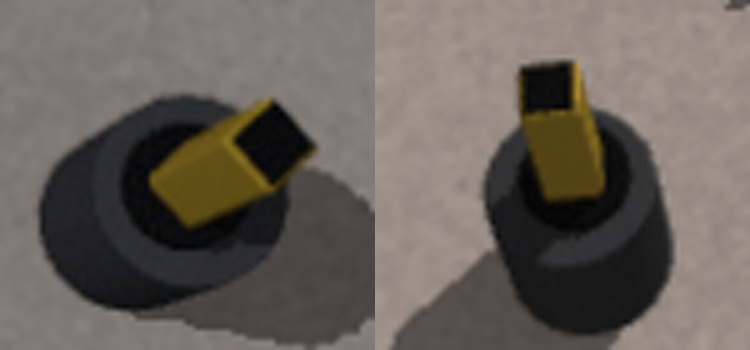

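The crop shows the black top face of the handle, with corners in the left crop at (272,100), (315,149), (275,190) and (233,145). The rim circle spans about x 95–287 and y 95–287.

```bash
python3 - <<'E'
from h import *
np.set_printoptions(precision=2,suppress=True)
t=grab("top");s=grab("scene")
a=(np.array([[272,100],[315,149],[275,190],[233,145]])-2)/5+[390,175]
b=(np.array([[145,70],[198,63],[202,107],[147,111]])-2)/5+[180,270]
pa=plane(t,a,167);pb=plane(s,b,167)
for p in(pa,pb):
    print(p.mean(0)); e=np.roll(p,-1,0)-p; print(np.hypot(e[:,0],e[:,1]),np.degrees(np.arctan2(e[:,1],e[:,0]))%90)
print(tri(t,a.mean(0),s,b.mean(0)))
print("rim",plane(t,[(np.array([191,191])-2)/5+[390,175]],80),"collar",plane(t,[(np.array([205,185])-2)/5+[390,175]],86))
st=ctrl.get_state();print(R.from_quat(st["orientation"]).as_matrix())
g=np.array([604.5,256.5]);mk=np.array([612.3,304]);v=mk-g;print("unit yaw",np.degrees(np.arctan2(v[1],v[0]))-90)
# slot jaws
j=pts(mask(t,(0,0,110),(180,70,255),(136,168,162,198)));p=plane(t,j,80)[:,:2].astype(np.float32);print(len(j),cv2.minAreaRect(p))
E
```

```text
[ 542.05 -258.5   167.  ]
[20.53 19.24 19.29 20.06] [39.09 43.62 41.15 47.05]
[ 545.62 -258.33  167.  ]
[20.45 18.85 20.98 17.45] [41.85 42.92 38.03 41.44]
(array([ 543.51, -258.48,  164.53]), np.float64(2.802076901499093))
rim [[ 541.93 -261.32   80.  ]] collar [[ 543.11 -264.43   86.  ]]
[[ 0.39 -0.92 -0.  ]
 [-0.92 -0.39  0.  ]
 [-0.   -0.   -1.  ]]
unit yaw -9.325344854033546
72 ((599.0941162109375, 254.62156677246094), (30.096200942993164, 41.55567932128906), 79.4197998046875)
```

Call:
{"method": "carry_out", "body": {"plan": [{"dx": -1,"dy": -4},{"dx": -1,"dy": -4},{"dx": -1,"dy": -4},{"dx": -1,"dy": -4},{"dx": -1,"dy": -4},{"dx": -1,"dy": -4},{"dx": -1,"dy": -4},{"dx": -1,"dy": -4},{"dx": -1,"dy": -4},{"dx": -1,"dy": -4}]}}

```text
invalid input at $.plan[0]: expected keys gripper, dx, dy, dz, ax, ay, az
```

Call:
{"method": "carry_out", "body": {"plan": [{"az": -8.5},{"az": -8.5},{"az": -8.5},{"az": -8.5},{"az": -8.5},{"az": -8.5},{"az": -8.5},{"az": -8.5},{"az": -8.5},{"az": -8.5},{"az": -8.5},{"az": -8.5}]}}

```text
invalid input at $.plan[0]: expected keys gripper, dx, dy, dz, ax, ay, az
```

```bash
cat >> h.py <<'E'
def rel(x,y,yaw=None,z=None):
    "shift in tool axes, cm, and az to reach world x,y (TCP), tool-x yaw, grasp height z"
    s=ctrl.get_state();M=R.from_quat(s["orientation"]).as_matrix();p=s["tool_pos"]
    d=np.array([x,y,p[2] if z is None else z+155])-p
    cy=np.degrees(np.arctan2(M[1,0],M[0,0]))
    print("t",s["time"],"tcp",p,"yaw",cy,"tilt",np.degrees(np.arccos(-M[2,2])),"tz",M[:,2],"q6",s["qpos"][5],"F",s["contact_force"],"grip",s["grip_width"])
    print("shift cm",M.T@d/10,"az",None if yaw is None else ((cy-yaw+180)%360-180))
E
python3 - <<'E'
from h import *
np.set_printoptions(precision=3,suppress=True)
rel(543.5,-259.5,42)
w=grab("wrist");cv2.imwrite("pics/w1.png",w["bgr"])
E
```

```text
t 0.35 tcp [ 216.099 -505.724  404.511] yaw -66.86375622110656 tilt 0.02065532326170719 tz [-0.  0. -1.] q6 1.4365882285249931 F [ 0.484 -1.112  0.821] grip 0.9981273165925726
shift cm [ -9.778 -39.782   0.005] az -108.86375622110656
```

View pics/w1.png

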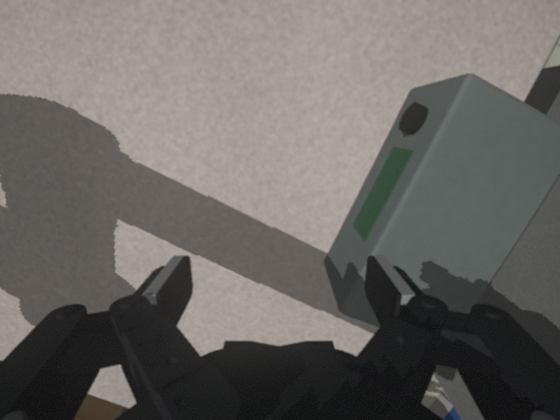

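The moves were refused because every key is required, so this view is still from the start pose: fingers at the bottom, a grey box at the right. Repeating with full rows.

Call:
{"method": "carry_out", "body": {"plan": [{"gripper": 0,"dx": -1,"dy": -4,"dz": 0,"ax": 0,"ay": 0,"az": 0},{"gripper": 0,"dx": -1,"dy": -4,"dz": 0,"ax": 0,"ay": 0,"az": 0},{"gripper": 0,"dx": -1,"dy": -4,"dz": 0,"ax": 0,"ay": 0,"az": 0},{"gripper": 0,"dx": -1,"dy": -4,"dz": 0,"ax": 0,"ay": 0,"az": 0},{"gripper": 0,"dx": -1,"dy": -4,"dz": 0,"ax": 0,"ay": 0,"az": 0},{"gripper": 0,"dx": -1,"dy": -4,"dz": 0,"ax": 0,"ay": 0,"az": 0},{"gripper": 0,"dx": -1,"dy": -4,"dz": 0,"ax": 0,"ay": 0,"az": 0},{"gripper": 0,"dx": -1,"dy": -4,"dz": 0,"ax": 0,"ay": 0,"az": 0},{"gripper": 0,"dx": -1,"dy": -4,"dz": 0,"ax": 0,"ay": 0,"az": 0},{"gripper": 0,"dx": -1,"dy": -4,"dz": 0,"ax": 0,"ay": 0,"az": 0}]}}

```text
time: 1.4
tool_pos: [554.1, -253.1, 404.6]
orientation: [0.831, -0.556, 0.002, 0.001]
contact_force: [-0.2, -0.9, -0.2]
grip_width: 1.0
```

Call:
{"method": "carry_out", "body": {"plan": [{"gripper": 0,"dx": 0,"dy": 0,"dz": 0,"ax": 0,"ay": 0,"az": -8.5},{"gripper": 0,"dx": 0,"dy": 0,"dz": 0,"ax": 0,"ay": 0,"az": -8.5},{"gripper": 0,"dx": 0,"dy": 0,"dz": 0,"ax": 0,"ay": 0,"az": -8.5},{"gripper": 0,"dx": 0,"dy": 0,"dz": 0,"ax": 0,"ay": 0,"az": -8.5},{"gripper": 0,"dx": 0,"dy": 0,"dz": 0,"ax": 0,"ay": 0,"az": -8.5},{"gripper": 0,"dx": 0,"dy": 0,"dz": 0,"ax": 0,"ay": 0,"az": -8.5},{"gripper": 0,"dx": 0,"dy": 0,"dz": 0,"ax": 0,"ay": 0,"az": -8.5},{"gripper": 0,"dx": 0,"dy": 0,"dz": 0,"ax": 0,"ay": 0,"az": -8.5},{"gripper": 0,"dx": 0,"dy": 0,"dz": 0,"ax": 0,"ay": 0,"az": -8.5},{"gripper": 0,"dx": 0,"dy": 0,"dz": 0,"ax": 0,"ay": 0,"az": -8.5},{"gripper": 0,"dx": 0,"dy": 0,"dz": 0,"ax": 0,"ay": 0,"az": -8.5},{"gripper": 0,"dx": 0,"dy": 0,"dz": 0,"ax": 0,"ay": 0,"az": -8.5}]}}

```text
time: 2.6
tool_pos: [559.4, -247.0, 402.8]
orientation: [0.952, 0.308, 0.0, 0.001]
contact_force: [-0.5, 0.0, 0.1]
grip_width: 1.001
```

```bash
python3 - <<'E'
from h import *
np.set_printoptions(precision=3,suppress=True)
rel(543.5,-259.5,42)
w=grab("wrist");cv2.imwrite("pics/w2.png",w["bgr"])
E
```

```text
t 2.6 tcp [ 559.45  -246.973  402.831] yaw 35.82563292910975 tilt 0.13401002228979514 tz [ 0.001 -0.002 -1.   ] q6 0.40947103025348325 F [-0.492  0.028  0.093] grip 1.0011774474838036
shift cm [-2.026  0.082  0.002] az -6.174367070890241
```

View pics/w2.png

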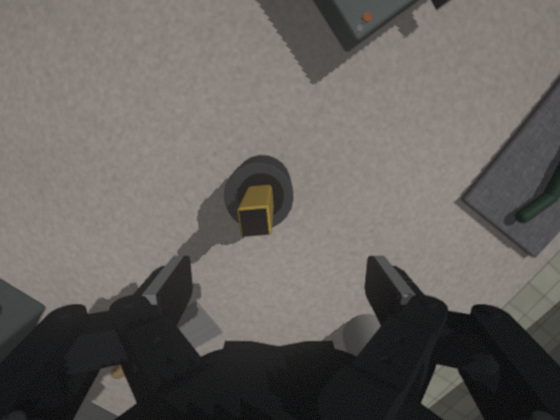

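Wrist view: the stand is at (258,190) and the handle's black top face has corners at about (239,209), (271,206), (271,234) and (243,236).

```bash
python3 - <<'E'
from h import *
np.set_printoptions(precision=2,suppress=True)
w=grab("wrist")
p=plane(w,[[239.5,209.5],[270.5,206.5],[270.5,234],[243,236]],167);print(p,p.mean(0));e=np.roll(p,-1,0)-p;print(np.degrees(np.arctan2(e[:,1],e[:,0]))%90,np.hypot(e[:,0],e[:,1]))
m=mask(w,(0,0,0),(180,90,95),(215,145,305,240)); 
print("rim centre", plane(w,[[258,194]],80))
rel(*p.mean(0)[:2],42,125)
E
```

```text
[[ 529.58 -254.72  167.  ]
 [ 546.37 -239.67  167.  ]
 [ 558.69 -256.83  167.  ]
 [ 543.13 -270.17  167.  ]] [ 544.44 -255.35  167.  ]
[41.86 35.69 40.62 41.27] [22.54 21.12 20.49 20.55]
rim centre [[ 540.65 -257.46   80.  ]]
t 2.7 tcp [ 559.45 -246.96  402.86] yaw 35.45500978121545 tilt 0.13754397445535374 tz [ 0. -0. -1.] q6 0.4159526432072737 F [ 0.79 -0.17 -0.16] grip 1.002697480513047
shift cm [-1.7  -0.22 12.29] az -6.544990218784562
```

Call:
{"method": "carry_out", "body": {"plan": [{"gripper": 0,"dx": -1.8,"dy": -0.1,"dz": 0,"ax": 0,"ay": 0,"az": -5.5},{"gripper": 0,"dx": 0,"dy": 0,"dz": 0,"ax": 0,"ay": 0,"az": 0},{"gripper": 0,"dx": 0,"dy": 0,"dz": 3,"ax": 0,"ay": 0,"az": 0},{"gripper": 0,"dx": 0,"dy": 0,"dz": 3,"ax": 0,"ay": 0,"az": 0},{"gripper": 0,"dx": 0,"dy": 0,"dz": 2,"ax": 0,"ay": 0,"az": 0},{"gripper": 0,"dx": 0,"dy": 0,"dz": 0,"ax": 0,"ay": 0,"az": 0}]}}

```text
time: 3.3
tool_pos: [545.9, -256.8, 322.1]
orientation: [0.94, 0.34, 0.002, 0.003]
contact_force: [-1.1, -0.8, 0.4]
grip_width: 0.999
```

```bash
python3 - <<'E'
from h import *
np.set_printoptions(precision=3,suppress=True)
rel(544,-256.5,41,125)
E
```

```text
t 3.3 tcp [ 545.861 -256.775  322.102] yaw 39.804525094687854 tilt 0.3982201389911768 tz [ 0.006 -0.003 -1.   ] q6 0.3140202909187417 F [-1.07  -0.783  0.351] grip 0.9987216678177199
shift cm [-0.136 -0.168  4.209] az -1.1954749053121532
```

Call:
{"method": "carry_out", "body": {"plan": [{"gripper": 0,"dx": -0.1,"dy": -0.1,"dz": 2.1,"ax": 0,"ay": 0,"az": -1.2},{"gripper": 0,"dx": 0,"dy": 0,"dz": 2.1,"ax": 0,"ay": 0,"az": 0},{"gripper": 0.5,"dx": 0,"dy": 0,"dz": 0,"ax": 0,"ay": 0,"az": 0},{"gripper": 1,"dx": 0,"dy": 0,"dz": 0,"ax": 0,"ay": 0,"az": 0},{"gripper": 1,"dx": 0,"dy": 0,"dz": 0,"ax": 0,"ay": 0,"az": 0},{"gripper": 1,"dx": 0,"dy": 0,"dz": 0,"ax": 0,"ay": 0,"az": 0},{"gripper": 1,"dx": 0,"dy": 0,"dz": 0,"ax": 0,"ay": 0,"az": 0},{"gripper": 1,"dx": 0,"dy": 0,"dz": 0,"ax": 0,"ay": 0,"az": 0},{"gripper": 1,"dx": 0,"dy": 0,"dz": 0,"ax": 0,"ay": 0,"az": 0},{"gripper": 1,"dx": 0,"dy": 0,"dz": 0,"ax": 0,"ay": 0,"az": 0}]}}

```text
time: 4.3
tool_pos: [548.4, -257.7, 287.7]
orientation: [0.938, 0.346, 0.006, 0.007]
contact_force: [-1.0, -0.2, -1.4]
grip_width: 0.272
```

```bash
python3 - <<'E'
from h import *
np.set_printoptions(precision=3,suppress=True)
rel(544,-256.5,41,125)
E
```

```text
t 4.3 tcp [ 548.375 -257.684  287.718] yaw 40.438730073854714 tilt 0.993615868498277 tz [ 0.015 -0.009 -1.   ] q6 0.3038826507278795 F [-0.955 -0.184 -1.42 ] grip 0.2717231628926707
shift cm [-0.261 -0.386  0.764] az -0.561269926145286
```

Gripped: opening is 0.272, about 23 mm. Lifting and carrying it toward the unit.

Call:
{"method": "carry_out", "body": {"plan": [{"gripper": 1,"dx": 0,"dy": 0,"dz": -2,"ax": 0,"ay": 0,"az": 0},{"gripper": 1,"dx": 0,"dy": 0,"dz": -3,"ax": 0,"ay": 0,"az": 0},{"gripper": 1,"dx": 0,"dy": 0,"dz": -3,"ax": 0,"ay": 0,"az": 0},{"gripper": 1,"dx": 0,"dy": 0,"dz": -3,"ax": 0,"ay": 0,"az": 0},{"gripper": 1,"dx": 0,"dy": 0,"dz": -2,"ax": 0,"ay": 0,"az": 0}]}}

```text
time: 4.8
tool_pos: [545.2, -255.7, 417.1]
orientation: [0.938, 0.345, 0.003, 0.002]
contact_force: [0.3, -0.7, -1.8]
grip_width: 0.269
```

Call:
{"method": "carry_out", "body": {"plan": [{"gripper": 1,"dx": 3,"dy": -3,"dz": 0,"ax": 0,"ay": 0,"az": 0},{"gripper": 1,"dx": 3,"dy": -3,"dz": 0,"ax": 0,"ay": 0,"az": 0},{"gripper": 1,"dx": 3,"dy": -3,"dz": 0,"ax": 0,"ay": 0,"az": 0},{"gripper": 1,"dx": 3,"dy": -3,"dz": 0,"ax": 0,"ay": 0,"az": 0},{"gripper": 1,"dx": 3,"dy": -3,"dz": 0,"ax": 0,"ay": 0,"az": 0},{"gripper": 1,"dx": 3,"dy": -3,"dz": 0,"ax": 0,"ay": 0,"az": 0},{"gripper": 1,"dx": 3,"dy": -3,"dz": 0,"ax": 0,"ay": 0,"az": 0},{"gripper": 1,"dx": 3,"dy": -3,"dz": 0,"ax": 0,"ay": 0,"az": 0},{"gripper": 1,"dx": 3,"dy": -3,"dz": 0,"ax": 0,"ay": 0,"az": 0},{"gripper": 1,"dx": 3,"dy": -3,"dz": 0,"ax": 0,"ay": 0,"az": 0}]}}

```text
time: 5.8
tool_pos: [583.0, 176.3, 419.8]
orientation: [0.941, 0.339, 0.007, 0.006]
contact_force: [0.6, -0.0, -2.3]
grip_width: 0.274
```

```bash
python3 - <<'E'
from h import *
np.set_printoptions(precision=3,suppress=True)
rel(604.5,256.5,76)
t=grab("top");s=grab("scene");w=grab("wrist")
M=R.from_quat(ctrl.get_state()["orientation"]).as_matrix();p=ctrl.get_state()["tool_pos"]+M[:,2]*277.7
out=[]
for d in(t,s):
    c=project(d,[p])[0];print(c);x,y=(c-20).astype(int);out.append(cv2.resize(d["bgr"][max(y-20,0):y+50,max(x-10,0):x+50],(390,455),interpolation=2))
cv2.imwrite("pics/c3.png",np.hstack(out));cv2.imwrite("pics/w3.png",w["bgr"])
E
```

```text
t 5.8 tcp [582.978 176.276 419.812] yaw 39.6853594726516 tilt 1.0538430753647425 tz [ 0.017 -0.006 -1.   ] q6 1.0525949017461365 F [ 0.597 -0.005 -2.314] grip 0.2744616829330783
shift cm [ 6.779 -4.8   -0.012] az -36.31464052734839
[178.457 179.779]
[346.43 159.18]
```

View pics/c3.png

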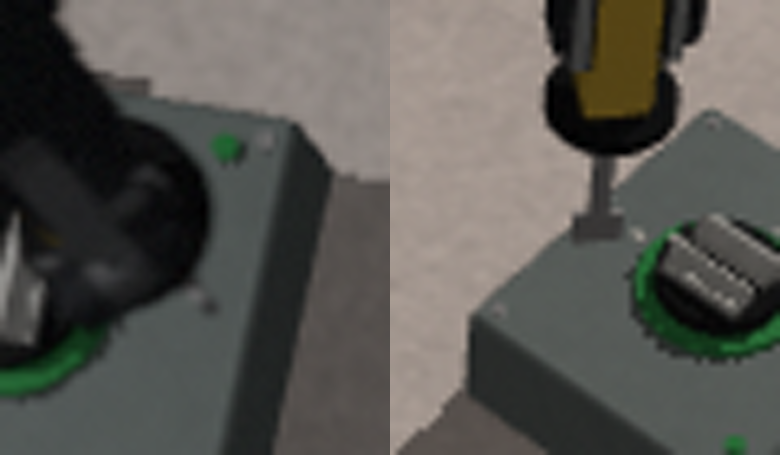

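The scene crop shows the blade broadside, bottom edge centred at crop (598,238). Its width therefore lies along tool x, and the blade sits about 8 mm toward −y of the tool. Moving over the selector and turning to yaw 169°.

Call:
{"method": "carry_out", "body": {"plan": [{"gripper": 1,"dx": 2.5,"dy": -1.8,"dz": 0,"ax": 0.3,"ay": -0.2,"az": 0},{"gripper": 1,"dx": 2.5,"dy": -1.8,"dz": 0,"ax": 0.3,"ay": -0.2,"az": 0},{"gripper": 1,"dx": 2.4,"dy": -1.7,"dz": 0,"ax": 0.3,"ay": -0.2,"az": 0},{"gripper": 1,"dx": 0,"dy": 0,"dz": 0,"ax": 0,"ay": 0,"az": -8.5},{"gripper": 1,"dx": 0,"dy": 0,"dz": 0,"ax": 0,"ay": 0,"az": -8.5},{"gripper": 1,"dx": 0,"dy": 0,"dz": 0,"ax": 0,"ay": 0,"az": -8.5},{"gripper": 1,"dx": 0,"dy": 0,"dz": 0,"ax": 0,"ay": 0,"az": -8.5},{"gripper": 1,"dx": 0,"dy": 0,"dz": 0,"ax": 0,"ay": 0,"az": -8.5},{"gripper": 1,"dx": 0,"dy": 0,"dz": 0,"ax": 0,"ay": 0,"az": -8.5},{"gripper": 1,"dx": 0,"dy": 0,"dz": 0,"ax": 0,"ay": 0,"az": -8.5},{"gripper": 1,"dx": 0,"dy": 0,"dz": 0,"ax": 0,"ay": 0,"az": -8.5}]}}

```text
time: 7.05
tool_pos: [608.4, 256.1, 416.7]
orientation: [0.585, 0.811, -0.004, -0.001]
contact_force: [-0.3, 0.0, -1.5]
grip_width: 0.272
```

Call:
{"method": "carry_out", "body": {"plan": [{"gripper": 1,"dx": 0,"dy": 0,"dz": 0,"ax": 0,"ay": 0,"az": -8.5},{"gripper": 1,"dx": 0,"dy": 0,"dz": 0,"ax": 0,"ay": 0,"az": -8.5},{"gripper": 1,"dx": 0,"dy": 0,"dz": 0,"ax": 0,"ay": 0,"az": -8.5},{"gripper": 1,"dx": 0,"dy": 0,"dz": 0,"ax": 0,"ay": 0,"az": -8.5},{"gripper": 1,"dx": 0,"dy": 0,"dz": 0,"ax": 0,"ay": 0,"az": -8.5},{"gripper": 1,"dx": 0,"dy": 0,"dz": 0,"ax": 0,"ay": 0,"az": -8.5},{"gripper": 1,"dx": 0,"dy": 0,"dz": 0,"ax": 0,"ay": 0,"az": -8.5},{"gripper": 1,"dx": 0,"dy": 0,"dz": 0,"ax": 0,"ay": 0,"az": 0}]}}

```text
time: 7.85
tool_pos: [610.2, 244.2, 415.5]
orientation: [0.1, 0.995, -0.005, -0.005]
contact_force: [1.1, -0.5, -1.3]
grip_width: 0.275
```

```bash
cat >> h.py <<'E'
    d=M.T@np.array([0,0,-1.]);print("level ax,ay",np.degrees([-d[1],d[0]]))
E
python3 - <<'E'
from h import *
np.set_printoptions(precision=3,suppress=True)
rel(606,264.4,169)
E
```

```text
t 7.85 tcp [610.247 244.225 415.536] yaw 168.51287085561174 tilt 0.7925660473988527 tz [-0.011 -0.008 -1.   ] q6 -1.100858543355746 F [ 1.055 -0.508 -1.342] grip 0.2750008707957194
shift cm [ 0.818  1.892 -0.012] az -0.4871291443882626
level ax,ay [-0.588 -0.531]
```

Call:
{"method": "carry_out", "body": {"plan": [{"gripper": 1,"dx": 0.8,"dy": 1.9,"dz": 0,"ax": -0.6,"ay": -0.5,"az": -0.5},{"gripper": 1,"dx": 0,"dy": 0,"dz": 2,"ax": 0,"ay": 0,"az": 0},{"gripper": 1,"dx": 0,"dy": 0,"dz": 2,"ax": 0,"ay": 0,"az": 0},{"gripper": 1,"dx": 0,"dy": 0,"dz": 0,"ax": 0,"ay": 0,"az": 0}]}}

```text
time: 8.25
tool_pos: [606.5, 264.3, 375.2]
orientation: [0.103, 0.995, 0.002, 0.001]
contact_force: [-0.2, -0.1, -1.2]
grip_width: 0.273
```

```bash
python3 - <<'E'
from h import *
np.set_printoptions(precision=3,suppress=True)
rel(606,264.4,169)
s=grab("scene");t=grab("top");st=ctrl.get_state()
M=R.from_quat(st["orientation"]).as_matrix();p=st["tool_pos"]+M@np.array([0,-8,277.7]);print("pred blade",p,project(s,[p]),project(s,[[604.5,256.5,80]]))
cv2.imwrite("pics/c4.png",np.hstack([cv2.resize(s["bgr"][125:185,335:400],(780,600)[:1]+(600,),interpolation=2)[:,:520]]) if 0 else cv2.resize(s["bgr"][125:185,330:405],(750,600),interpolation=2))
E
```

```text
t 8.25 tcp [606.47  264.318 375.207] yaw 168.21981076120497 tilt 0.1984183446236278 tz [ 0.002  0.003 -1.   ] q6 -1.0660818052565906 F [-0.204 -0.112 -1.17 ] grip 0.2729111010439583
shift cm [ 0.048 -0.002 -0.   ] az -0.7801892387950318
level ax,ay [0.182 0.08 ]
pred blade [607.238 257.524 100.199] [[369.071 151.839]] [[366.956 156.97 ]]
```

View pics/c4.png

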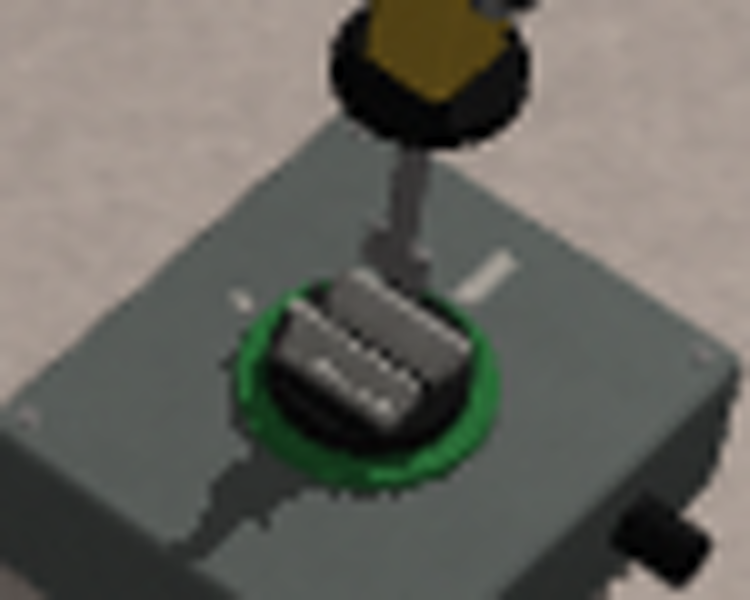

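The blade edge is at crop (395,275), which is (369.0,152.0) in the full image against a prediction of (369.1,151.8). The slot centre is at crop (383,326) and runs parallel to the blade. Descending in small steps.

Call:
{"method": "carry_out", "body": {"plan": [{"gripper": 1,"dx": 0.1,"dy": 0,"dz": 1,"ax": 0.2,"ay": 0.1,"az": 0},{"gripper": 1,"dx": 0,"dy": 0,"dz": 0.8,"ax": 0,"ay": 0,"az": 0},{"gripper": 1,"dx": 0,"dy": 0,"dz": 0.5,"ax": 0,"ay": 0,"az": 0},{"gripper": 1,"dx": 0,"dy": 0,"dz": 0,"ax": 0,"ay": 0,"az": 0}]}}

```text
time: 8.75
tool_pos: [607.1, 265.0, 356.1]
orientation: [0.103, 0.995, 0.001, 0.004]
contact_force: [0.8, 0.1, -1.9]
grip_width: 0.274
```

```bash
cat >> h.py <<'E'
def blade(b=(0,-8,277.7)):
    st=ctrl.get_state();M=R.from_quat(st["orientation"]).as_matrix();return st["tool_pos"]+M@np.array(b,float)
E
python3 - <<'E'
from h import *
np.set_printoptions(precision=3,suppress=True)
rel(606,264.4,169);print(blade())
E
```

```text
t 8.75 tcp [607.126 264.989 356.074] yaw 168.1500138849244 tilt 0.4337476248419383 tz [ 0.007  0.002 -1.   ] q6 -1.0637039909252333 F [ 0.824  0.138 -1.931] grip 0.273694572562439
shift cm [ 0.098 -0.081 -0.001] az -0.849986115075609
level ax,ay [0.191 0.39 ]
[607.521 257.677  78.355]
```

Call:
{"method": "carry_out", "body": {"plan": [{"gripper": 1,"dx": 0.2,"dy": -0.1,"dz": 0.3,"ax": 0.2,"ay": 0.4,"az": 0},{"gripper": 1,"dx": 0,"dy": 0,"dz": 0.3,"ax": 0,"ay": 0,"az": 0},{"gripper": 1,"dx": 0,"dy": 0,"dz": 0.3,"ax": 0,"ay": 0,"az": 0}]}}

```text
time: 9.05
tool_pos: [605.1, 264.4, 347.2]
orientation: [0.103, 0.995, 0.0, 0.0]
contact_force: [-0.5, -0.2, -1.8]
grip_width: 0.272
```

```bash
python3 - <<'E'
from h import *
np.set_printoptions(precision=3,suppress=True)
rel(606,264.4,169);print(blade())
E
```

```text
t 9.05 tcp [605.102 264.37  347.243] yaw 168.1275367837697 tilt 0.02084975714674071 tz [ 0.  0. -1.] q6 -1.0633652116284478 F [-0.484 -0.215 -1.763] grip 0.2719907975521417
shift cm [-0.087  0.021  0.   ] az -0.872463216230301
level ax,ay [0.01  0.018]
[603.553 256.571  69.542]
```

Call:
{"method": "carry_out", "body": {"plan": [{"gripper": 1,"dx": 0,"dy": 0,"dz": 0,"ax": 0,"ay": 0,"az": 0},{"gripper": 1,"dx": 0,"dy": 0,"dz": 0,"ax": 0,"ay": 0,"az": 0},{"gripper": 1,"dx": -0.1,"dy": 0,"dz": 0,"ax": 0,"ay": 0,"az": 6},{"gripper": 1,"dx": -0.1,"dy": 0,"dz": 0,"ax": 0,"ay": 0,"az": 6},{"gripper": 1,"dx": -0.1,"dy": 0,"dz": 0,"ax": 0,"ay": 0,"az": 6},{"gripper": 1,"dx": -0.1,"dy": 0,"dz": 0,"ax": 0,"ay": 0,"az": 6},{"gripper": 1,"dx": -0.1,"dy": 0,"dz": 0,"ax": 0,"ay": 0,"az": 6}]}}

```text
time: 9.75
tool_pos: [609.1, 262.6, 346.9]
orientation: [0.366, 0.93, 0.0, -0.001]
contact_force: [-0.7, 0.4, -0.4]
grip_width: 0.267
```

```bash
python3 - <<'E'
from h import *
np.set_printoptions(precision=3,suppress=True)
rel(606,264.4,72);print(blade(),ctrl.get_state()["wrist_torque"])
s=grab("scene");cv2.imwrite("pics/c5.png",cv2.resize(s["bgr"][125:185,330:405],(750,600),interpolation=2))
E
```

```text
t 9.75 tcp [609.064 262.593 346.876] yaw 137.01895406088974 tilt 0.12181911774070442 tz [-0.002  0.001 -1.   ] q6 -0.5250686260020039 F [-0.747  0.35  -0.441] grip 0.267486665783125
shift cm [ 0.347 -0.077  0.001] az 65.01895406088974
level ax,ay [-0.031 -0.118]
[603.089 257.018  69.181] [0.14  0.128 0.104]
```

View pics/c5.png

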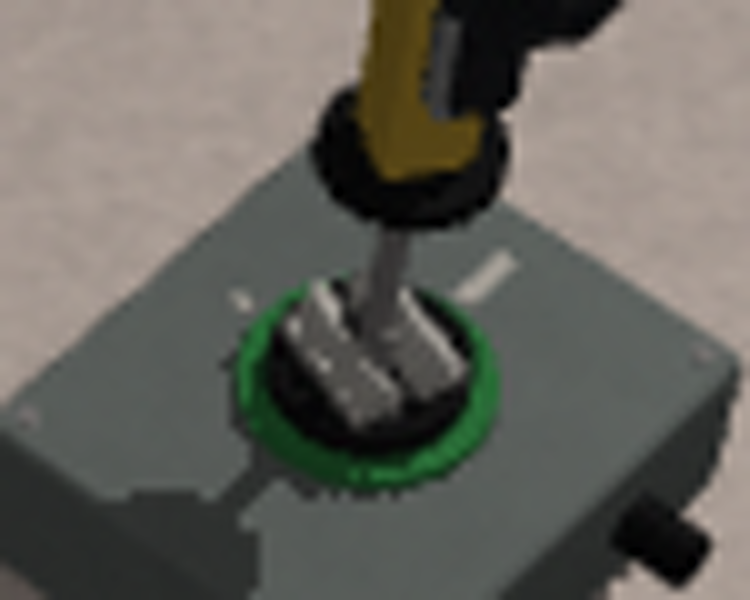

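The selector has turned, with the shaft standing between the jaws at about crop (375,320). Continuing the turn.

Call:
{"method": "carry_out", "body": {"plan": [{"gripper": 1,"dx": -0.25,"dy": 0.1,"dz": 0,"ax": 0,"ay": 0,"az": 8},{"gripper": 1,"dx": -0.1,"dy": 0,"dz": 0,"ax": 0,"ay": 0,"az": 8},{"gripper": 1,"dx": -0.1,"dy": 0,"dz": 0,"ax": 0,"ay": 0,"az": 8},{"gripper": 1,"dx": -0.1,"dy": 0,"dz": 0,"ax": 0,"ay": 0,"az": 8},{"gripper": 1,"dx": -0.1,"dy": 0,"dz": 0,"ax": 0,"ay": 0,"az": 8},{"gripper": 1,"dx": -0.1,"dy": 0,"dz": 0,"ax": 0,"ay": 0,"az": 8}]}}

```text
time: 10.4
tool_pos: [612.5, 257.6, 346.9]
orientation: [0.721, 0.693, -0.001, -0.003]
contact_force: [-0.1, -0.6, -1.2]
grip_width: 0.277
```

```bash
python3 - <<'E'
from h import *
np.set_printoptions(precision=3,suppress=True)
b=blade();print(b,ctrl.get_state()["wrist_torque"]);p=ctrl.get_state()["tool_pos"]
rel(p[0]+605-b[0],p[1]+256.5-b[1],71)
E
```

```text
[603.161 258.668  69.226] [ 0.083 -0.037  0.054]
t 10.4 tcp [612.509 257.609 346.882] yaw 87.73264302619694 tilt 0.31862532976951485 tz [-0.005  0.003 -1.   ] q6 0.32591064357459065 F [-0.139 -0.579 -1.234] grip 0.2769419158288253
shift cm [-0.209  0.192 -0.001] az 16.73264302619694
level ax,ay [-0.285 -0.142]
```

Call:
{"method": "carry_out", "body": {"plan": [{"gripper": 1,"dx": -0.2,"dy": 0.1,"dz": 0,"ax": -0.3,"ay": 0,"az": 7},{"gripper": 1,"dx": -0.1,"dy": 0,"dz": 0,"ax": 0,"ay": 0,"az": 7},{"gripper": 1,"dx": 0,"dy": 0,"dz": 0,"ax": 0,"ay": 0,"az": 3},{"gripper": 1,"dx": 0,"dy": 0,"dz": 0,"ax": 0,"ay": 0,"az": 0}]}}

```text
time: 10.8
tool_pos: [612.1, 255.1, 346.9]
orientation: [0.817, 0.577, 0.0, -0.002]
contact_force: [0.3, -0.4, -2.2]
grip_width: 0.272
```

```bash
python3 - <<'E'
from h import *
np.set_printoptions(precision=3,suppress=True)
b=blade();print(b,ctrl.get_state()["wrist_torque"]);p=ctrl.get_state()["tool_pos"]
rel(p[0]+605-b[0],p[1]+256.5-b[1],71)
s=grab("scene");cv2.imwrite("pics/c6.png",cv2.resize(s["bgr"][125:185,330:405],(750,600),interpolation=2))
E
```

```text
[603.823 258.984  69.226] [-0.014 -0.072  0.036]
t 10.8 tcp [612.106 255.133 346.891] yaw 70.43531345833465 tilt 0.2865156472992735 tz [-0.003  0.004 -1.   ] q6 0.624210721759449 F [ 0.252 -0.386 -2.228] grip 0.2722918550514268
shift cm [-0.195  0.194 -0.001] az -0.5646865416653668
level ax,ay [-0.226 -0.176]
```

View pics/c6.png

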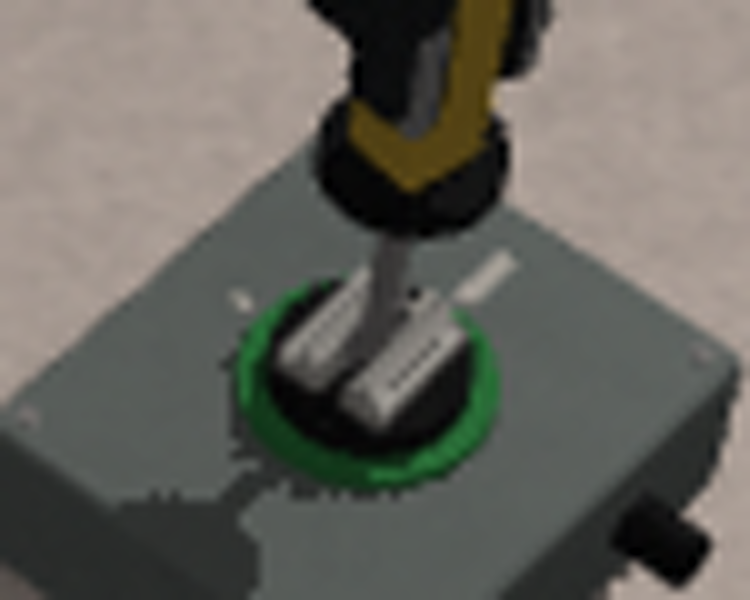

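The slot now points at the long mark to within about 3°: jaw edges (350,385)→(435,300), mark (465,300)→(510,258). I'll nudge it 4° more, then lift out.

Call:
{"method": "carry_out", "body": {"plan": [{"gripper": 1,"dx": -0.1,"dy": 0.1,"dz": 0,"ax": 0,"ay": 0,"az": 4},{"gripper": 1,"dx": 0,"dy": 0,"dz": 0,"ax": 0,"ay": 0,"az": 0},{"gripper": 1,"dx": 0,"dy": 0,"dz": 0,"ax": 0,"ay": 0,"az": -4},{"gripper": 1,"dx": 0,"dy": 0,"dz": -0.7,"ax": 0,"ay": 0,"az": 0},{"gripper": 1,"dx": 0,"dy": 0,"dz": -1,"ax": 0,"ay": 0,"az": 0},{"gripper": 1,"dx": 0,"dy": 0,"dz": -2,"ax": 0,"ay": 0,"az": 0},{"gripper": 1,"dx": 0,"dy": 0,"dz": -2.5,"ax": 0,"ay": 0,"az": 0},{"gripper": 1,"dx": 0,"dy": 0,"dz": 0,"ax": 0,"ay": 0,"az": 0}]}}

```text
time: 11.65
tool_pos: [613.0, 253.9, 414.1]
orientation: [0.814, 0.581, 0.001, -0.002]
contact_force: [0.9, -1.0, -1.2]
grip_width: 0.274
```

```bash
python3 - <<'E'
from h import *
np.set_printoptions(precision=3,suppress=True)
b=blade();print(b);p=ctrl.get_state()["tool_pos"]
rel(541.5-8*0.66,-258+8*.75,41)
s=grab("scene");cv2.imwrite("pics/c7.png",cv2.resize(s["bgr"][125:185,330:405],(750,600),interpolation=2))
E
```

```text
[605.164 257.897 136.397]
t 11.65 tcp [613.039 253.856 414.072] yaw 71.05668063167178 tilt 0.3045679529214637 tz [-0.001  0.005 -1.   ] q6 0.6110165666323473 F [ 0.851 -0.988 -1.169] grip 0.2735992232915946
shift cm [-50.339   9.155  -0.254] az 30.05668063167178
level ax,ay [-0.157 -0.261]
```

View pics/c7.png

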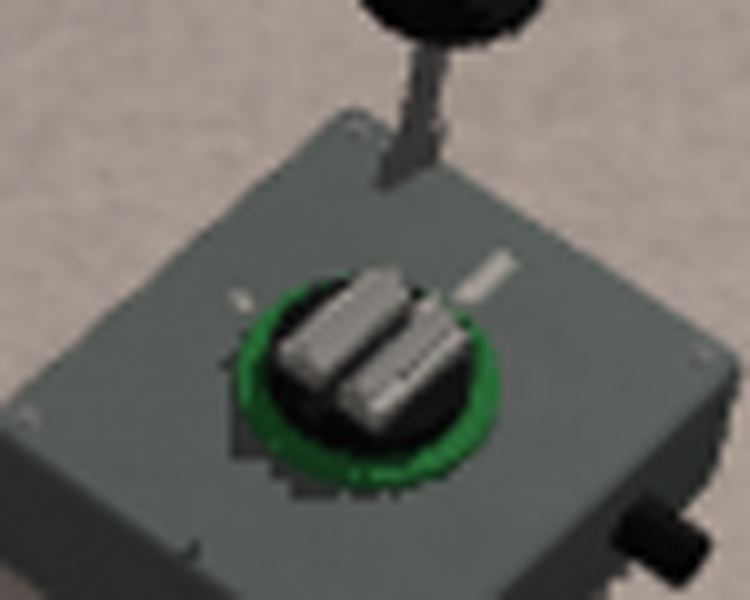

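The selector's jaws (280,350)→(375,268) now line up with the long mark, and the blade is clear of it. The stand is empty, so I'll measure its hole in the fixed views.

```bash
python3 - <<'E'
from h import *
np.set_printoptions(precision=2,suppress=True)
t=grab("top");s=grab("scene")
for n,d,b in(("t",t,(405,190,455,235)),("s",s,(198,282,245,328))):
    for th in(28,35,42):
        m=mask(d,(0,0,0),(180,255,th),b);nn,l,st,c=cv2.connectedComponentsWithStats(m)
        k=[(st[i,4],c[i],plane(d,[c[i]],80)[0,:2]) for i in range(1,nn) if st[i,4]>30];print(n,th,k)
cv2.imwrite("pics/c8.png",np.hstack([cv2.resize(t["bgr"][180:240,395:455],(390,390),interpolation=2),cv2.resize(s["bgr"][280:340,190:250],(390,390),interpolation=2)]))
E
```

```text
t 28 [(np.int32(855), array([422.55, 217.05]), array([ 534.18, -251.28]))]
t 35 [(np.int32(1249), array([424.12, 217.03]), array([ 534.22, -254.14]))]
t 42 [(np.int32(1276), array([424.23, 216.84]), array([ 534.57, -254.36]))]
s 28 [(np.int32(526), array([218.03, 312.07]), array([ 551.43, -271.58]))]
s 35 [(np.int32(961), array([218.8 , 310.63]), array([ 550.77, -268.23]))]
s 42 [(np.int32(983), array([219.05, 310.57]), array([ 551.12, -267.86]))]
```

View pics/c8.png

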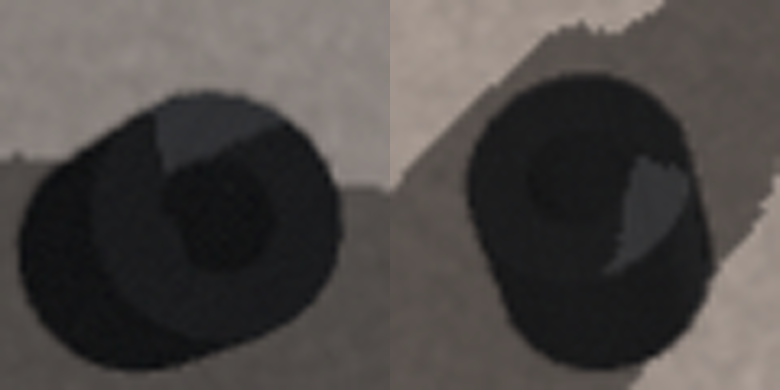

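Left crop: the rim circle is centred at about (217.5,217) with the hole inside it. Right crop: the rim is centred at about (579,175).

```bash
python3 - <<'E'
from h import *
np.set_printoptions(precision=3,suppress=True)
t=grab("top");s=grab("scene")
print(plane(t,[[427.96,212.9]],80),plane(s,[[218.58,306.4]],80),tri(t,[427.96,212.9],s,[218.58,306.4]))
st=ctrl.get_state()
rel(541.5-8*0.66,-260.5-(-8)*.75,41)
E
```

```text
[[ 541.751 -261.599   80.   ]] [[ 544.614 -261.159   80.   ]] (array([ 542.953, -261.411,   78.146]), np.float64(2.436821169233351))
t 11.9 tcp [611.69  253.478 407.93 ] yaw 71.05633913981985 tilt 0.6128130841795186 tz [-0.01   0.003 -1.   ] q6 0.6109930183161302 F [ 0.366  0.402 -1.082] grip 0.2707765782266701
shift cm [-50.496   9.353  -0.058] az 30.05633913981984
level ax,ay [-0.611  0.047]
```

Call:
{"method": "carry_out", "body": {"plan": [{"gripper": 1,"dx": -4.2,"dy": 0.9,"dz": 0,"ax": -0.6,"ay": 0,"az": 0},{"gripper": 1,"dx": -4.2,"dy": 0.9,"dz": 0,"ax": 0,"ay": 0,"az": 0},{"gripper": 1,"dx": -4.2,"dy": 0.9,"dz": 0,"ax": 0,"ay": 0,"az": 0},{"gripper": 1,"dx": -4.2,"dy": 0.9,"dz": 0,"ax": 0,"ay": 0,"az": 0},{"gripper": 1,"dx": -4.2,"dy": 0.9,"dz": 0,"ax": 0,"ay": 0,"az": 0},{"gripper": 1,"dx": -4.2,"dy": 0.9,"dz": 0,"ax": 0,"ay": 0,"az": 0},{"gripper": 1,"dx": -4.2,"dy": 0.9,"dz": 0,"ax": 0,"ay": 0,"az": 0},{"gripper": 1,"dx": -4.2,"dy": 0.9,"dz": 0,"ax": 0,"ay": 0,"az": 0},{"gripper": 1,"dx": -4.2,"dy": 0.9,"dz": 0,"ax": 0,"ay": 0,"az": 0},{"gripper": 1,"dx": -4.2,"dy": 0.9,"dz": 0,"ax": 0,"ay": 0,"az": 0},{"gripper": 1,"dx": -4.2,"dy": 0.9,"dz": 0,"ax": 0,"ay": 0,"az": 0},{"gripper": 1,"dx": -4.2,"dy": 0.9,"dz": 0,"ax": 0,"ay": 0,"az": 0}]}}

```text
time: 13.1
tool_pos: [546.7, -270.6, 393.5]
orientation: [0.81, 0.586, -0.007, -0.007]
contact_force: [0.7, -0.0, -1.9]
grip_width: 0.271
```

```bash
python3 - <<'E'
from h import *
np.set_printoptions(precision=3,suppress=True)
b=blade();p=ctrl.get_state()["tool_pos"];print(b)
rel(p[0]+543.5-b[0],p[1]-261-b[1],71)
E
```

```text
[ 533.674 -266.868  116.06 ]
t 13.1 tcp [ 546.679 -270.582  393.546] yaw 71.75410165534613 tilt 1.143685890965876 tz [-0.019  0.004 -1.   ] q6 -0.2605140461541313 F [ 0.664 -0.015 -1.877] grip 0.2709647695921279
shift cm [ 0.865  0.749 -0.017] az 0.7541016553461191
level ax,ay [-1.138  0.113]
```

Call:
{"method": "carry_out", "body": {"plan": [{"gripper": 1,"dx": 0.8,"dy": 0.2,"dz": 0,"ax": -1.1,"ay": 0.1,"az": 0},{"gripper": 1,"dx": 0,"dy": 0,"dz": 1,"ax": 0,"ay": 0,"az": 0},{"gripper": 1,"dx": 0,"dy": 0,"dz": 0,"ax": 0,"ay": 0,"az": 0}]}}

```text
time: 13.4
tool_pos: [549.1, -269.1, 379.1]
orientation: [0.813, 0.582, -0.002, -0.002]
contact_force: [-0.0, 0.6, -2.6]
grip_width: 0.28
```

```bash
python3 - <<'E'
from h import *
np.set_printoptions(precision=3,suppress=True)
b=blade();p=ctrl.get_state()["tool_pos"];print(b)
rel(p[0]+543.5-b[0],p[1]-261-b[1],71)
s=grab("scene");t=grab("top");print(project(s,[b]),project(t,[b]))
cv2.imwrite("pics/c9.png",np.hstack([cv2.resize(t["bgr"][170:240,390:460],(390,390),interpolation=2),cv2.resize(s["bgr"][270:340,185:255],(390,390),interpolation=2)]))
m=np.hstack([cv2.resize(d,(390,390),interpolation=2) for d in(t["bgr"][170:240,390:460],s["bgr"][270:340,185:255])]);cv2.imwrite("pics/c9.png",np.uint8(np.clip(m*2.2,0,255)))
E
```

```text
[ 540.232 -266.357  101.423]
t 13.4 tcp [ 549.083 -269.137  379.083] yaw 71.2271320193089 tilt 0.26670907483339507 tz [-0.005  0.001 -1.   ] q6 -0.24833799418908037 F [-0.016  0.637 -2.578] grip 0.2803542373775668
shift cm [ 0.612  0.137 -0.001] az 0.22713201930889682
level ax,ay [-0.263  0.045]
[[213.945 302.979]] [[434.797 211.755]]
```

View pics/c9.png

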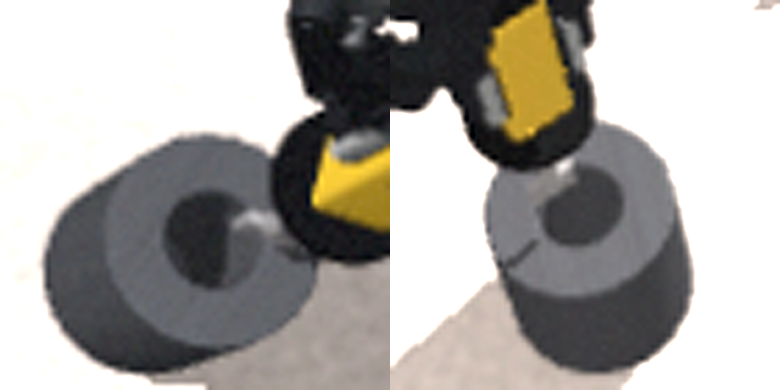

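The blade edge is at right crop (556,192), against a prediction within about 1 px. The hole is centred at right crop (583,208) and left crop (214,240), so it needs about 6 mm in +x and 1 mm in +y of the tool before lowering.

Call:
{"method": "carry_out", "body": {"plan": [{"gripper": 1,"dx": 0.6,"dy": 0.1,"dz": 0,"ax": -0.3,"ay": 0,"az": 0},{"gripper": 1,"dx": 0,"dy": 0,"dz": 0.5,"ax": 0,"ay": 0,"az": 0},{"gripper": 1,"dx": 0,"dy": 0,"dz": 0,"ax": 0,"ay": 0,"az": 0}]}}

```text
time: 13.8
tool_pos: [553.6, -260.1, 375.7]
orientation: [0.811, 0.585, 0.001, 0.002]
contact_force: [0.7, -1.0, -2.0]
grip_width: 0.271
```

```bash
python3 - <<'E'
from h import *
np.set_printoptions(precision=3,suppress=True)
b=blade();p=ctrl.get_state()["tool_pos"];print(b)
rel(p[0]+544-b[0],p[1]-261-b[1],71)
E
```

```text
[ 546.746 -258.099   98.02 ]
t 13.8 tcp [ 553.553 -260.127  375.745] yaw 71.53712688565734 tilt 0.1919668710171165 tz [ 0.003 -0.002 -1.   ] q6 -0.2376768381009632 F [ 0.726 -1.045 -1.963] grip 0.2712054004861344
shift cm [-0.362 -0.169 -0.   ] az 0.5371268856573579
level ax,ay [0.186 0.048]
```

Call:
{"method": "carry_out", "body": {"plan": [{"gripper": 1,"dx": -0.3,"dy": -0.2,"dz": 0,"ax": 0,"ay": 0,"az": 0},{"gripper": 1,"dx": 0,"dy": 0,"dz": 1,"ax": 0,"ay": 0,"az": 0},{"gripper": 1,"dx": 0,"dy": 0,"dz": 1,"ax": 0,"ay": 0,"az": 0},{"gripper": 1,"dx": 0,"dy": 0,"dz": 0.5,"ax": 0,"ay": 0,"az": 0}]}}

```text
time: 14.2
tool_pos: [551.0, -261.9, 349.9]
orientation: [0.811, 0.585, 0.001, 0.003]
contact_force: [0.1, 0.2, -1.0]
grip_width: 0.274
```

```bash
python3 - <<'E'
from h import *
np.set_printoptions(precision=3,suppress=True)
b=blade();p=ctrl.get_state()["tool_pos"];print(b)
rel(p[0]+544-b[0],p[1]-261-b[1],71)
E
```

```text
[ 544.645 -260.287   72.198]
t 14.2 tcp [ 550.985 -261.936  349.936] yaw 71.61317098856706 tilt 0.31500220048421335 tz [ 0.005 -0.003 -1.   ] q6 -0.24374768886988016 F [ 0.09   0.158 -1.04 ] grip 0.27398926974774734
shift cm [-0.088 -0.039 -0.   ] az 0.6131709885670489
level ax,ay [0.302 0.09 ]
```

Inside the hole without contact. Lowering further.

Call:
{"method": "carry_out", "body": {"plan": [{"gripper": 1,"dx": -0.1,"dy": 0,"dz": 1,"ax": 0.2,"ay": 0,"az": 0},{"gripper": 1,"dx": 0,"dy": 0,"dz": 1,"ax": 0,"ay": 0,"az": 0},{"gripper": 1,"dx": 0,"dy": 0,"dz": 1,"ax": 0,"ay": 0,"az": 0},{"gripper": 1,"dx": 0,"dy": 0,"dz": 1,"ax": 0,"ay": 0,"az": 0}]}}

```text
time: 14.6
tool_pos: [550.5, -263.4, 306.0]
orientation: [0.811, 0.585, -0.0, 0.001]
contact_force: [0.5, -1.3, -2.0]
grip_width: 0.271
```

```bash
python3 - <<'E'
from h import *
np.set_printoptions(precision=3,suppress=True)
b=blade();p=ctrl.get_state()["tool_pos"];print(b)
rel(p[0]+544-b[0],p[1]-261-b[1],71)
E
```

```text
[ 542.991 -261.283   28.328]
t 14.6 tcp [ 550.479 -263.368  306.034] yaw 71.57667814086986 tilt 0.09397819602355693 tz [ 0.    -0.002 -1.   ] q6 -0.24535518292312325 F [ 0.542 -1.349 -1.97 ] grip 0.27111632085088294
shift cm [ 0.059  0.087 -0.   ] az 0.5766781408698591
level ax,ay [0.049 0.08 ]
```

Call:
{"method": "carry_out", "body": {"plan": [{"gripper": 1,"dx": 0,"dy": 0,"dz": 1,"ax": 0,"ay": 0,"az": 0},{"gripper": 1,"dx": 0,"dy": 0,"dz": 0.5,"ax": 0,"ay": 0,"az": 0},{"gripper": 1,"dx": 0,"dy": 0,"dz": 0.2,"ax": 0,"ay": 0,"az": 0}]}}

```text
time: 14.9
tool_pos: [549.9, -263.1, 286.5]
orientation: [0.811, 0.585, -0.001, -0.0]
contact_force: [-5.9, 3.3, 20.1]
grip_width: 0.273
```

```bash
python3 - <<'E'
from h import *
np.set_printoptions(precision=3,suppress=True)
b=blade();p=ctrl.get_state()["tool_pos"];print(b)
rel(p[0]+544-b[0],p[1]-261-b[1],71)
E
```

```text
[ 541.871 -260.716    8.808]
t 14.9 tcp [ 549.949 -263.135  286.495] yaw 71.57504532499134 tilt 0.10321018479385456 tz [-0.002 -0.    -1.   ] q6 -0.24544425353183622 F [-5.914  3.293 20.105] grip 0.27252590915008823
shift cm [ 0.04   0.211 -0.   ] az 0.5750453249913221
level ax,ay [-0.088  0.053]
```

The collar has seated, with 20 N upward at blade height of about 9 mm. Releasing and then rising straight up.

Call:
{"method": "carry_out", "body": {"plan": [{"gripper": 0.6,"dx": 0,"dy": 0,"dz": 0,"ax": 0,"ay": 0,"az": 0},{"gripper": 0.3,"dx": 0,"dy": 0,"dz": 0,"ax": 0,"ay": 0,"az": 0},{"gripper": 0,"dx": 0,"dy": 0,"dz": 0,"ax": 0,"ay": 0,"az": 0},{"gripper": 0,"dx": 0,"dy": 0,"dz": 0,"ax": 0,"ay": 0,"az": 0},{"gripper": 0,"dx": 0,"dy": 0,"dz": 0,"ax": 0,"ay": 0,"az": 0},{"gripper": 0,"dx": 0,"dy": 0,"dz": 0,"ax": 0,"ay": 0,"az": 0}]}}

```text
time: 15.5
tool_pos: [550.9, -263.6, 288.1]
orientation: [0.811, 0.585, -0.0, 0.001]
contact_force: [-0.1, -0.7, -0.7]
grip_width: 1.001
```

Call:
{"method": "carry_out", "body": {"plan": [{"gripper": 0,"dx": 0,"dy": 0,"dz": -2,"ax": 0,"ay": 0,"az": 0},{"gripper": 0,"dx": 0,"dy": 0,"dz": -3,"ax": 0,"ay": 0,"az": 0},{"gripper": 0,"dx": 0,"dy": 0,"dz": -4,"ax": 0,"ay": 0,"az": 0},{"gripper": 0,"dx": 0,"dy": 0,"dz": -4,"ax": 0,"ay": 0,"az": 0},{"gripper": 0,"dx": 0,"dy": 4,"dz": 0,"ax": 0,"ay": 0,"az": 0},{"gripper": 0,"dx": 0,"dy": 4,"dz": 0,"ax": 0,"ay": 0,"az": 0},{"gripper": 0,"dx": 0,"dy": 4,"dz": 0,"ax": 0,"ay": 0,"az": 0},{"gripper": 0,"dx": 0,"dy": 0,"dz": 0,"ax": 0,"ay": 0,"az": 0}]}}

```text
time: 16.3
tool_pos: [666.8, -301.9, 422.8]
orientation: [0.811, 0.584, -0.0, 0.001]
contact_force: [0.1, -0.5, -1.0]
grip_width: 0.999
```

```bash
python3 - <<'E'
from h import *
np.set_printoptions(precision=2,suppress=True)
rel(544,-261)
Y=((18,120,60),(34,255,255))
w=grab("wrist");t=grab("top");s=grab("scene")
for n,d in(("top",t),("scene",s),("wrist",w)):
    # predicted image of an upright seated handle's centre line vs yellow mask
    q=project(d,[[543,-261,86],[543,-261,167]]);lo=np.maximum(q.min(0)-30,0).astype(int);hi=(q.max(0)+30).astype(int)
    p=pts(mask(d,*Y,(lo[0],lo[1],hi[0],hi[1])))
    print(n,q.tolist(),len(p), cv2.minAreaRect(p) if len(p)>3 else None, p.min(0) if len(p) else 0,p.max(0) if len(p) else 0)
E
```

```text
t 16.3 tcp [ 666.78 -301.91  422.82] yaw 71.52558053043444 tilt 0.1141150839822895 tz [ 0. -0. -1.] q6 -0.20325584258635473 F [ 0.09 -0.55 -1.01] grip 0.9991793780073421
shift cm [ -0.01 -12.94  -0.02] az None
level ax,ay [0.08 0.08]
top [[428.71904771192993, 211.6616417241895], [445.85608769590647, 203.20041872464924]] 377 ((437.7999572753906, 207.60000610351562), (18.78297233581543, 33.093807220458984), 63.43495178222656) [423. 196.] [452. 219.]
scene [[217.64067699020643, 304.745597231839], [212.26307368019857, 287.4968620317285]] 97 ((211.734619140625, 296.5268859863281), (19.470685958862305, 7.630403518676758), 74.74488067626953) [206. 288.] [216. 306.]
wrist [[278.2691595219019, 60.87569522188616], [277.99955007681893, 36.261531365000224]] 416 ((278.5, 48.0), (50.0, 33.0), 90.0) [262.  23.] [295.  73.]
```

```bash
python3 -c "
from rig import ticket
print(ticket.hand_in())"
```

```text
the job is handed in; nothing more can be done
None
```

I turned the green-collared selector to its quarter-turn mark with the screwdriver, put the screwdriver back in its stand, and handed the job in at about 16.5 s of the 54 s allowed. The hand-in gave no verdict.

- **Selector:** After I lifted the blade out, the scene picture showed the jaws lined up with the long white mark, within a few degrees by eye. I could not read the joint angle directly.
- **Slot and force:** My pose estimate put the blade edge about 69 mm up in the slot, within 3 mm of the axis throughout the turn. The measured force stayed within a few newtons. The fingers never came near the unit.
- **Screwdriver:** The collar seated with 20 N upward, with the blade edge about 9 mm above the bench by my estimate. After release, the yellow handle in the top and wrist views lay within about 1 px of where an upright, seated handle should appear. In the scene view it was about 3 px to the left; a narrow yellow mask there (only the lit face) may explain that, but I did not check.
- **Robot:** The gripper was open, clear of everything, with about 0 N on it.
- **Disagreements:** The first two move calls were refused because every key is required in each row; nothing moved. The top and scene cameras differed by about 3 mm on where the stand is, so I aimed between them.

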